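Unload the parts washer into the parts case

TASK

Put the washed engine housings away: fold the hatch of the low grey parts case right over, past vertical, and lower it gently onto its stop, slide the clear guard of the parts washer all the way open, and then stand every housing from the washer upright in the case. When all of them are in, slide the guard fully shut and fold the hatch back down shut on the case, easing it both ways without ever letting it fall, and leave the bottle, mug and screwdriver alone.

Things in the scene. Friction and masses are not known exactly. Their poses are not given: they have to be found in the camera images.
- chest: Low grey steel parts case, open box 202 (x) by 182 (y) by 75 mm high, walls and floor 6 mm, fixed to the table; origin at the centre of its underside, z up. Inside it is 190 (x) by 170 (y) mm, floor at z = 6 mm. The hatch is hinged along its +y edge and covers the box.
- hatch (a joint): Angle of the case's hatch: 0 shut (flat on the rim), 1.57 upright, 2.2 leaning on its stop beyond the case's +y side. The hatch is a 5 mm steel sheet, 206 mm along the hinge and 186 mm from hinge to free edge, 0.4 kg; its hinge is only slightly damped, so if let go it falls to whichever side it leans. Holding it takes about 2 N at the bar.
- hatch_hinge (a point): Middle of the hatch's hinge line, which runs along the case's x axis; 93 mm to +y of the case's centre and 77.5 mm above its underside. Axes as the case's.
- hatch_bar (a point): Middle of the hatch's round grab bar, 12 mm thick and 140 mm long, parallel to the hinge and 231 mm from it in the plane of the sheet. Two 10 mm wide arms, 65 mm either side of this point, carry it 45 mm beyond the sheet's free edge; between bar, arms and sheet is an open gap. The bar is fixed in the hatch and turns with it.
- washer: White bench parts washer, fixed to the table; origin under the centre of its tray, on the table, z up. Tray inside 170 (x) by 240 (y) mm, floor at z = 30 mm, walls 10 mm thick up to z = 96 mm. Beyond the tray on its +x side is a 220 mm long pump housing of the same height.
- guard (a joint): How far the washer's clear sliding guard is open, in m: 0 shut (over the tray), 0.21 fully open; it slides level along the washer's +x, out over the pump housing, against about 2 N of friction, and stays where it is left. Its sheet is 190 (x) by 244 (y) mm, with its underside at z = 98 and its frame's top at z = 106 mm over the washer's origin.
- guard_handle (a point): Middle of the guard's handle, a black round bar 12 mm thick and 110 mm long along the washer's y, 139 mm above the table and 35 mm above the sheet, on two posts 50 mm either side, near the guard's -x edge. It moves with the guard. Axes as the washer's.
- housing1_mid (a point): A bare cast-aluminium housing: a round flange 70 mm across and 10 mm thick with a plain round neck 24 mm across standing on it, 60 mm tall in all, about 0.18 kg; flange down. The point is on the axis, half-way up (30 mm above the underside); z is its axis. Absent in some starts. Starts somewhere on the washer's tray floor.
- housing2_mid (a point): A bare cast-aluminium housing: a round flange 70 mm across and 10 mm thick with a plain round neck 24 mm across standing on it, 60 mm tall in all, about 0.18 kg; flange down. The point is on the axis, half-way up (30 mm above the underside); z is its axis. Absent in some starts. Starts somewhere on the washer's tray floor.
- housing3_mid (a point): A bare cast-aluminium housing: a round flange 70 mm across and 10 mm thick with a plain round neck 24 mm across standing on it, 60 mm tall in all, about 0.18 kg; flange down. The point is on the axis, half-way up (30 mm above the underside); z is its axis. Absent in some starts. Starts somewhere on the washer's tray floor.
- oil_bottle: Yellow oil bottle, 64 mm across, 170 mm tall, standing beyond the work; origin at the centre of its underside. Not to be disturbed.
- mug: White mug, 80 mm across, 90 mm tall, origin at the centre of its underside. Not to be disturbed.
- screwdriver: Screwdriver with a blue handle lying on the table on the robot's side of the case. Not to be disturbed.

How it is judged:
On the way, in this order (a step that is already met when the one before it is completed fails the run):
1. the hatch is over past vertical and down on its stop, and the guard is fully open (value of joint hatch above 2.12 rad and value of joint guard above 0.195 m), for 0.2 s.
2. every housing stands upright in the case while the hatch is on its stop (x of housing1_mid in the frame of chest between -0.075 and 0.075 m and y of housing1_mid in the frame of chest between -0.065 and 0.065 m and z of each of housing1_mid, housing2_mid, housing3_mid in the frame of chest below 0.045 m and angle between each of housing1_mid, housing2_mid, housing3_mid's own z axis and vertical below 0.15 rad and x of housing2_mid in the frame of chest between -0.075 and 0.075 m and y of housing2_mid in the frame of chest between -0.065 and 0.065 m and x of housing3_mid in the frame of chest between -0.075 and 0.075 m and y of housing3_mid in the frame of chest between -0.065 and 0.065 m and value of joint hatch above 2 rad and contact force between the fingers and housing1 below 0.2 N and contact force between the fingers and housing2 below 0.2 N and contact force between the fingers and housing3 below 0.2 N), for 0.3 s.
At the end, for the whole second after the job is handed in: Every housing stands upright (within 0.15 rad) at rest on the floor of the case, the hatch is shut (within 0.03 rad) and the guard is shut (within 8 mm) (value of joint hatch below 0.03 rad and value of joint guard below 0.008 m and x of housing1_mid in the frame of chest between -0.075 and 0.075 m and y of housing1_mid in the frame of chest between -0.065 and 0.065 m and z of each of housing1_mid, housing2_mid, housing3_mid in the frame of chest below 0.045 m and angle between each of housing1_mid, housing2_mid, housing3_mid's own z axis and vertical below 0.15 rad and x of housing2_mid in the frame of chest between -0.075 and 0.075 m and y of housing2_mid in the frame of chest between -0.065 and 0.065 m and x of housing3_mid in the frame of chest between -0.075 and 0.075 m and y of housing3_mid in the frame of chest between -0.065 and 0.065 m and linear speed of each of housing1, housing2, housing3 below 0.03 m/s); the robot touches nothing.
It fails at once if the hatch falls or is flung (faster than 2.5 rad/s) (velocity of joint hatch above 2.5 rad/s or velocity of joint hatch below -2.5 rad/s).
It fails at once if the bottle, mug or screwdriver is moved by more than 30 mm (distance of any of oil_bottle, mug, screwdriver from where it was at the start of the episode above 0.03 m).
Of housing1, housing2, housing3 only 2 to 3 are there at a start; the rules pass over those that are not, and their reading is None.
At some moment in a run one of housing1, housing2, housing3 may be knocked a few centimetres aside while the robot is not near it.
It also fails if it takes over 192 s, if anything falls off the work surface, if the arm or the gripper's body presses on something with over 40 N, if the wrist force passes 120 N, or if a joint passes its speed limit or range.

ROBOT

A 6-joint arm with a two-finger parallel gripper is mounted at the origin on the work surface. World frame = base frame: x ahead of the robot, y to its left, z up, the work surface at z = 0. Lengths are in m, angles in rad, forces in N, time in s.
With the tool pointing down it reaches from about 0.35 to 0.925 m from the base axis. Payload 6.4 kg.
Tool frame: the origin (TCP) lies at the very end of the fingers, on their centre line; the grasp point (between the pads) lies 19 mm behind it; z points along the fingers, y is the line along which they close (so a half turn about z gives the same grasp; the last joint's range is limited). The gripper opens to 85 mm and grips with 20 to 120 N. Pads are 22 mm wide; open, the fingers measure 114 mm over their backs; the gripper's body (76 mm by 85 mm) begins 54 mm behind the grasp point. The pads swing forward as they close: fully open they stand 13 mm farther back than shut.
Start: joints at [-1.461, 0.245, 1.558, -0, 1.339, -0.174], TCP at [0.182, -0.624, 0.231] pointing down, gripper open.
Joint ranges: [-3.13, 3.13], [-1.02, 2.26], [0.13, 2.54], [-0.95, 4.09], [0.21, 2.88], [-2.74, 2.74]. Speed limits (rad/s): [2.57, 2.57, 3.14, 3.14, 3.14, 3.14].

INTERFACE

Orientations are given as a unit quaternion [w, x, y, z].
In Python, from plant import ctrl gives the robot as it stands. The module is installed in compiled form; this text tells all that it offers.
- The arm moves only by the tool apply_moves, never from a script. Its argument "rows" is a list that holds one entry, the list of rows, each a list of 5 numbers: the finger opening in cm, from 0 to 8.54, then the shift along the tool's x, y, z in cm, then the turn about the tool's z in degrees. A call has 1 to 12 rows; each row shifts and turns the commanded pose from where the row before left it, along the tool's axes as they then stand; what a row does not reach is not made up. A row lasts 1/8 s, in which the tool goes at most 62.5 mm and 10.7 degrees, less where a joint would pass 70% of its speed; a pose out of reach is approached as far as the arm can. A call is refused whole if a number of a shift passes 6.25 or a number of a turn 10.7, either way. A call with a gripper value outside its range is refused whole. The fingers move at their own pace and stop on an object; the grip force is fixed at half the most. Time passes only in rows, so rows that do not move let the fingers close. It gives the time, the measured TCP pose, the force, the opening and the grip force at its end, in the units of the state.
- ctrl.get_state(): the state, without advancing time (a new reading comes with each control period).
- ctrl.grab_frame(name): name is "side" or "top" or "wrist"; returns a dict with "pixels" (420x560x3 uint8, blue, green, red), "fx", "fy", "cx", "cy" (pixels), "rvec" (rotation vector, rad) and "tvec" (3), from world to camera coordinates, as OpenCV has them; the wrist camera has in their place "mount" (4x4, takes a point from camera to tool coordinates, whose origin is the TCP and whose axes are the flange's). Camera axes: x right, y down, z forward; pixel columns grow to the right and rows downward; lengths in m; the calibration is good to about 2 mm. A picture is of the moment at which its call begins: read the wrist's pose just before it. There is no depth.
- ctrl.sign_off(): hands the job in; it is judged then, once.
The state is a dict: "time_s": time; "joints": joint angles; "qvel": joint speeds; "joint_efforts": joint torques, N m; "position": TCP position; "tcp_rot": TCP orientation; "force": force on the tool from outside, world axes, zero at the start; "wrist_torque": the same for the moment, N m; "finger_gap": opening from 0.0 (shut) to 1.0 (fully open); "grasp_force": force on a finger pad.
Only numpy, scipy, OpenCV 4.12 (cv2) and the standard library are available. Lean on these libraries where they do the work, as an engineer would, in place of code of your own. Each camera call takes 0.05 s, during which the arm holds its last target. There are 200 camera calls.

## Working session

There is one attempt and no reset: what is moved stays moved. The work goes in short steps, Python scripts to look and compute and a tool call to move; the robot and the scene stay as the last step left them, time stands still between calls to the robot, and variables do not carry over. Pictures are saved under pics/ and viewed, at most 14 in all, crops included, and the job is handed in when it is done.

Besides the shell and the picture viewer there is one more tool, called after ">>>" by a JSON object that holds its "op" and its "data". apply_moves: Moves the arm, as the interface text tells. Its arguments: {"type":"object","properties":{"rows":{"type":"array","items":{"type":"array","items":{"type":"array","items":{"type":"number"}}}}},"required":["rows"]}

```bash
mkdir -p pics; cat > h.py <<'E'
import numpy as np,cv2
from scipy.spatial.transform import Rotation as R
from plant import ctrl
def T():
    s=ctrl.get_state();M=np.eye(4);q=s["tcp_rot"];M[:3,:3]=R.from_quat([q[1],q[2],q[3],q[0]]).as_matrix();M[:3,3]=s["position"];return M
def snap(n,f):
    t=T();d=ctrl.grab_frame(n);cv2.imwrite("pics/"+f+".png",d["pixels"])
    if "mount" in d: C=np.linalg.inv(t@np.array(d["mount"]))
    else:
        C=np.eye(4);C[:3,:3]=cv2.Rodrigues(np.array(d["rvec"],float))[0];C[:3,3]=np.ravel(d["tvec"])
    K=np.array([[d["fx"],0,d["cx"]],[0,d["fy"],d["cy"]],[0,0,1.]])
    np.savez("pics/"+f+".npz",C=C,K=K);return d["pixels"]
def load(f):
    z=np.load("pics/"+f+".npz");return z["K"],z["C"]
def onz(f,uv,z):
    K,C=load(f);o=-C[:3,:3].T@C[:3,3];r=C[:3,:3].T@np.linalg.inv(K)@[uv[0],uv[1],1];return o+r*(z-o[2])/r[2]
def tri(*obs):
    A=[];b=[]
    for f,uv in obs:
        K,C=load(f);o=-C[:3,:3].T@C[:3,3];r=C[:3,:3].T@np.linalg.inv(K)@[uv[0],uv[1],1];r/=np.linalg.norm(r);P=np.eye(3)-np.outer(r,r);A.append(P);b.append(P@o)
    A=np.vstack(A);b=np.hstack(b);x=np.linalg.lstsq(A,b,rcond=None)[0];return x,np.linalg.norm(A@x-b)
def proj(f,p):
    K,C=load(f);q=K@(C[:3,:3]@np.array(p)+C[:3,3]);return q[:2]/q[2]
E
python3 - <<'E'
from h import *
for n in("side","top"):
    snap(n,n+"0");K,C=load(n+"0");print(n,K[0,0],K[0,2],K[1,2],-C[:3,:3].T@C[:3,3]);print(C[:3,:3])
print(T(),ctrl.get_state()); print(ctrl.grab_frame("wrist")["mount"])
E
```

```text
side 534.4206926565596 274.35046713218077 209.719889855772 [0.32629962 1.09308097 0.8767537 ]
[[-0.97616785 -0.21667703 -0.01214086]
 [-0.11698056  0.57248923 -0.81152426]
 [ 0.18278918 -0.79076365 -0.58419258]]
top 447.7780350106205 280.2041637945102 208.19164556980215 [0.40338773 0.01231717 1.44785983]
[[ 0.00950286 -0.99995095  0.00279005]
 [-0.99476112 -0.00973747 -0.10176192]
 [ 0.1017841  -0.00180841 -0.99480487]]
[[ 9.60002843e-01  2.79990191e-01 -1.85601597e-04  1.81937423e-01]
 [ 2.79990073e-01 -9.60001265e-01  1.76925415e-03 -6.23481665e-01]
 [ 3.17196040e-04 -1.75045561e-03 -9.99998418e-01  2.30284941e-01]
 [ 0.00000000e+00  0.00000000e+00  0.00000000e+00  1.00000000e+00]] {'time_s': 0.1, 'joints': array([-1.46112349e+00,  2.45734128e-01,  1.55891453e+00,  9.41630665e-06,
        1.33872294e+00, -1.74113399e-01]), 'qvel': array([-0.00144133, -0.00069473, -0.00256399,  0.00024211,  0.00052779,
        0.0017574 ]), 'joint_efforts': array([ 5.78607196e-04, -4.30671680e+01, -3.27129829e+01, -1.01825717e-04,
        2.84158457e-03,  5.13191026e-06]), 'position': array([ 0.18193742, -0.62348167,  0.23028494]), 'tcp_rot': array([-8.88860657e-04,  9.89949813e-01,  1.41416327e-01,  3.32326046e-05]), 'force': array([0.14895096, 0.10237258, 0.08119642]), 'wrist_torque': array([ 0.03410531, -0.04364727,  0.01761717]), 'grasp_force': 0.0, 'finger_gap': 0.9989094315591414}
[[-1.25573180e-04 -9.59338178e-01 -2.82259181e-01  7.21130283e-02]
 [ 9.99999887e-01  9.13171502e-06 -4.75922760e-04 -1.96848404e-04]
 [ 4.59148383e-04 -2.82259209e-01  9.59338068e-01 -1.43361398e-01]
 [ 0.00000000e+00  0.00000000e+00  0.00000000e+00  1.00000000e+00]]
```

View pics/top0.png

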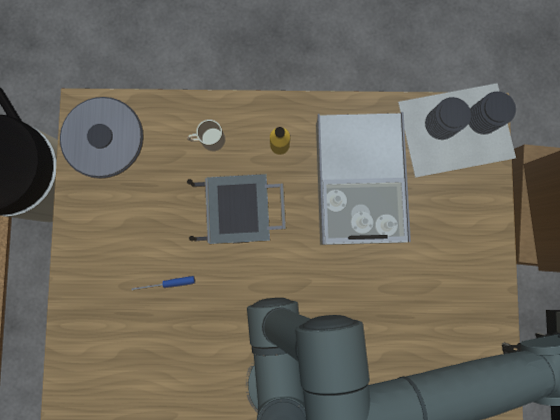

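View pics/side0.png

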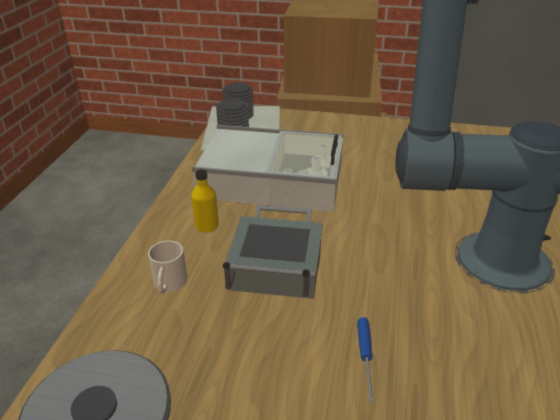

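```bash
python3 - <<'E'
import cv2
t=cv2.imread("pics/top0.png");s=cv2.imread("pics/side0.png")
cv2.imwrite("pics/c1.png",cv2.resize(t[105:250,180:415],None,fx=3.4,fy=3.4,interpolation=cv2.INTER_CUBIC))
cv2.imwrite("pics/c2.png",cv2.resize(s[115:300,195:350],None,fx=3.2,fy=3.2,interpolation=cv2.INTER_CUBIC))
E
```

```text
(no output)
```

View pics/c1.png

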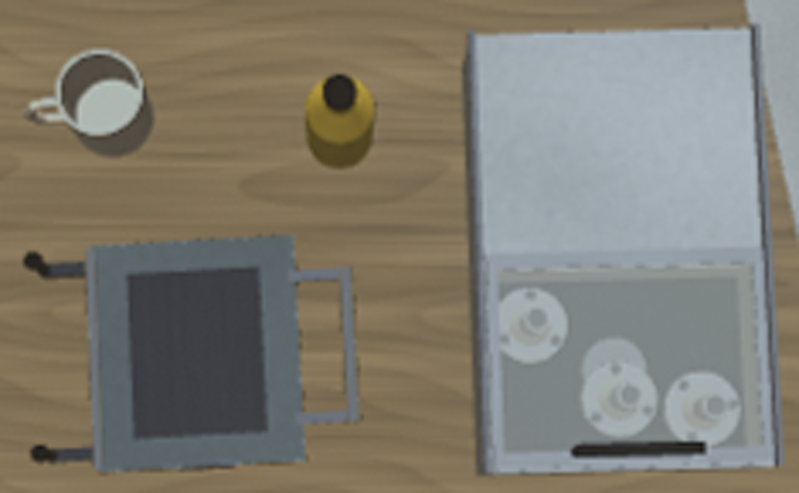

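View pics/c2.png

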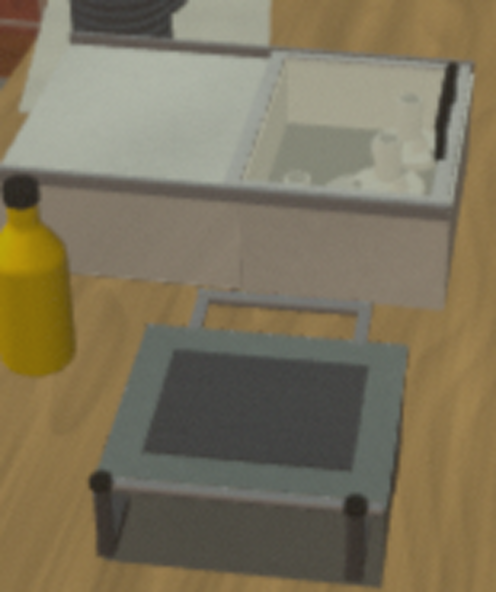

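```bash
cat >> h.py <<'E'
def t1(x,y): return ("top0",(180+x/3.4,105+y/3.4))
def s1(x,y): return ("side0",(195+x/3.2,115+y/3.2))
E
python3 - <<'E'
from h import *
def p(n,*a): print(n,np.round(a[0],4),*[round(float(x),4) for x in a[1:]])
p("bar+",*tri(t1(348,268),s1(204,293)));p("bar-",*tri(t1(354,418),s1(370,303)))
p("handle+y",*tri(t1(572,451),s1(441,155)));p("handle-y",*tri(t1(706,447),s1(454,65)))
for c in [(90,248),(292,237),(305,461),(100,472)]: p("hatch",onz(*t1(*c),0.08))
for c in [(480,258),(765,248),(777,464),(480,472)]: p("washer",onz(*t1(*c),0.1))
p("wback",onz(*t1(471,34),.096),);p("wback",onz(*t1(755,28),.096),)
for c in [(540,317),(630,394),(714,404)]: p("neck top z.09",onz(*t1(*c),0.09))
for c in [(531,325),(619,398),(702,409)]: p("flange z.04",onz(*t1(*c),0.04))
p("bottle",onz(*t1(340,92),.17));p("mug",onz(*t1(98,90),.09))
p("h2?",*tri(t1(630,394),s1(388,138)));p("h3?",*tri(t1(714,404),s1(411,98)))
p("h1?",*tri(t1(540,317),s1(298,176)))
E
```

```text
bar+ [0.6195 0.0039 0.0762] 0.0002
bar- [ 0.4838 -0.0026  0.0811] 0.0015
handle+y [ 0.4543 -0.1941  0.1092] 0.0005
handle-y [ 0.458  -0.3046  0.1394] 0.001
hatch [0.6351 0.2386 0.08  ]
hatch [0.6471 0.0551 0.08  ]
hatch [0.4438 0.0409 0.08  ]
hatch [0.4322 0.2243 0.08  ]
washer [ 0.6261 -0.1141  0.1   ]
washer [ 0.6377 -0.3698  0.1   ]
washer [ 0.4445 -0.3767  0.1   ]
washer [ 0.435  -0.1142  0.1   ]
wback [ 0.8334 -0.1062  0.096 ]
wback [ 0.8417 -0.3656  0.096 ]
neck top z.09 [ 0.5747 -0.169   0.09  ]
neck top z.09 [ 0.5061 -0.2493  0.09  ]
neck top z.09 [ 0.4978 -0.3243  0.09  ]
flange z.04 [ 0.5734 -0.1673  0.04  ]
flange z.04 [ 0.506  -0.2487  0.04  ]
flange z.04 [ 0.4966 -0.3255  0.04  ]
bottle [0.7575 0.0127 0.17  ]
mug [0.7793 0.2335 0.09  ]
h2? [ 0.5077 -0.2494  0.0884] 0.0021
h3? [ 0.4984 -0.3242  0.0902] 0.0009
h1? [ 0.5757 -0.1692  0.088 ] 0.0012
```

```bash
cat >> h.py <<'E'
def go(p,head=None):
    "print tool-frame cm shift to world point p after turning tool x to heading (deg)"
    M=T();h=np.degrees(np.arctan2(M[1,0],M[0,0]))
    if head is not None: print("turn",round(h-head,2)); h=head
    c,s=np.cos(np.radians(h)),np.sin(np.radians(h));d=(np.array(p)-M[:3,3])*100
    print("pos",M[:3,3].round(4),"head",round(h,2),"dxyz",np.round([c*d[0]+s*d[1],s*d[0]-c*d[1],-d[2]],2))
E
python3 - <<'E'
from h import *
print(onz(*t1(572,451),.139),onz(*t1(706,447),.139))
go([.5517,.0007,.16],3.8)
E
```

```text
[ 0.45279802 -0.18951714  0.139     ] [ 0.45733637 -0.30471777  0.139     ]
turn 12.46
pos [ 0.182  -0.6236  0.2304] head 3.8 dxyz [ 41.03 -59.84   7.04]
```

>>> {"op": "apply_moves", "data": {"rows": [[[8.5,0,0,0,6.2],[8.5,0,0,0,6.2],[8.5,3.7,-5,0,0],[8.5,3.7,-5,0,0],[8.5,3.7,-5,0,0],[8.5,3.7,-5,0,0],[8.5,3.7,-5,0,0],[8.5,3.7,-5,0,0],[8.5,3.7,-5,0,0],[8.5,3.7,-5,0,0],[8.5,3.7,-5,0,0],[8.5,3.7,-5,0,0]]]}}

```text
time_s: 1.65
position: [0.5182, -0.0983, 0.2313]
tcp_rot: [0.0, 0.999, 0.034, 0.0]
force: [0.5, -0.7, 0.7]
finger_gap: 0.991
grasp_force: 0.0
```

```bash
python3 - <<'E'
from h import *
go([.5517,.0007,.16],3.8)
E
```

```text
turn 0.07
pos [ 0.5182 -0.0983  0.2313] head 3.8 dxyz [ 4.   -9.65  7.13]
```

>>> {"op": "apply_moves", "data": {"rows": [[[3.5,1,-2.4,1,0],[3.5,1,-2.4,1,0],[3.5,1,-2.4,1,0],[3.5,1,-2.4,1,0],[3.5,0,0,0,0]]]}}

```text
time_s: 2.28
position: [0.5503, -0.0005, 0.19]
tcp_rot: [-0.0, 0.999, 0.035, -0.001]
force: [0.1, 0.4, 0.9]
finger_gap: 0.411
grasp_force: 0.0
```

```bash
python3 - <<'E'
from h import *
snap("wrist","w1")
for p in ([.5517,.0007,.0775],[.62,.005,.0775],[.484,-.004,.0775]): print(proj("w1",p))
go([.5517,.0007,.0585])
E
```

```text
[279.6147609  198.64898634]
[280.18631648 109.81126097]
[279.63352862 274.73586033]
pos [ 0.5506 -0.0014  0.1907] head 3.94 dxyz [ 0.13 -0.2  13.22]
```

View pics/w1.png

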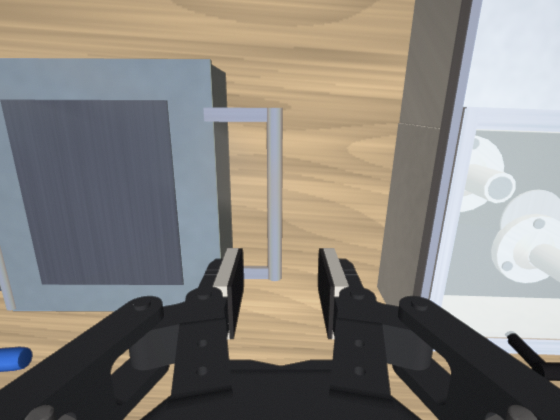

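>>> {"op": "apply_moves", "data": {"rows": [[[3.4,0.1,-0.5,3.2,0],[3.4,0,0,4,0],[3.4,0,0,4,0],[3.4,0,0,2,0],[3.4,0,0,0,0],[0,0,0,0,0],[0,0,0,0,0],[0,0,0,0,0],[0,0,0,0,0]]]}}

```text
time_s: 3.45
position: [0.5525, 0.0047, 0.061]
tcp_rot: [-0.001, 0.999, 0.033, 0.001]
force: [-0.8, 7.2, 1.3]
finger_gap: 0.116
grasp_force: 58.4
```

```bash
python3 - <<'E'
from h import *
s=ctrl.get_state();print(s["force"],s["finger_gap"],s["grasp_force"])
snap("side","s2");go([.5517,.0027,.0585])
a=np.linspace(0,2.15,23);P=.231*np.c_[1-np.cos(a),np.sin(a)]*100
print(np.c_[a[1:],np.diff(P,axis=0)].round(2).tolist())
E
```

```text
[-0.84126794  7.20268902  1.2760485 ] 0.1164389052316451 58.41819405555725
pos [0.5525 0.0047 0.061 ] head 3.82 dxyz [-0.09  0.19  0.25]
[[0.1, 0.11, 2.25], [0.2, 0.33, 2.23], [0.29, 0.55, 2.19], [0.39, 0.76, 2.13], [0.49, 0.96, 2.04], [0.59, 1.16, 1.94], [0.68, 1.34, 1.82], [0.78, 1.51, 1.68], [0.88, 1.67, 1.52], [0.98, 1.81, 1.35], [1.08, 1.93, 1.17], [1.17, 2.03, 0.98], [1.27, 2.12, 0.77], [1.37, 2.19, 0.56], [1.47, 2.23, 0.35], [1.56, 2.25, 0.13], [1.66, 2.25, -0.09], [1.76, 2.23, -0.31], [1.86, 2.19, -0.53], [1.95, 2.13, -0.74], [2.05, 2.05, -0.95], [2.15, 1.95, -1.14]]
```

>>> {"op": "apply_moves", "data": {"rows": [[[0,0,-0.11,-2.25,0],[0,0,-0.33,-2.23,0],[0,0,-0.55,-2.19,0],[0,0,-0.76,-2.13,0],[0,0,0,0,0]]]}}

```text
time_s: 4.12
position: [0.5513, 0.0215, 0.1499]
tcp_rot: [-0.0, 0.999, 0.034, 0.002]
force: [1.6, 1.9, -2.8]
finger_gap: 0.116
grasp_force: 58.6
```

>>> {"op": "apply_moves", "data": {"rows": [[[0,0,-0.96,-2.04,0],[0,0,-1.16,-1.94,0],[0,0,-1.34,-1.82,0],[0,0,-1.51,-1.68,0],[0,0,-1.67,-1.52,0],[0,0,-1.81,-1.35,0],[0,0,-1.93,-1.17,0],[0,0,0,0,0]]]}}

```text
time_s: 5.12
position: [0.5447, 0.123, 0.2684]
tcp_rot: [0.003, 0.999, 0.034, 0.003]
force: [-4.5, -11.5, 14.4]
finger_gap: 0.116
grasp_force: 60.3
```

>>> {"op": "apply_moves", "data": {"rows": [[[0,0,-2.03,-0.98,0],[0,0,-2.12,-0.77,0],[0,0,-2.19,-0.56,0],[0,0,-2.23,-0.35,0],[0,0,-2.25,-0.13,0],[0,0,0,0,0]]]}}

```text
time_s: 5.88
position: [0.5374, 0.2338, 0.2946]
tcp_rot: [-0.0, 0.999, 0.035, 0.003]
force: [2.0, -1.6, 8.1]
finger_gap: 0.115
grasp_force: 64.6
```

>>> {"op": "apply_moves", "data": {"rows": [[[0,0,-2.25,0.09,0],[0,0,-2.23,0.31,0],[0,0,-2.19,0.53,0],[0,0,0,0,0]]]}}

```text
time_s: 6.38
position: [0.5328, 0.3014, 0.2832]
tcp_rot: [-0.001, 0.999, 0.034, 0.003]
force: [4.4, 2.3, 7.2]
finger_gap: 0.117
grasp_force: 67.2
```

>>> {"op": "apply_moves", "data": {"rows": [[[0,0,-2.13,0.74,0],[0,0,-2.05,0.95,0],[0,0,-1.95,1.14,0],[0,0,-0.5,0.35,0],[0,0,0,0,0]]]}}

```text
time_s: 7.0
position: [0.5284, 0.367, 0.2497]
tcp_rot: [-0.001, 0.999, 0.034, 0.002]
force: [8.1, 2.4, 2.4]
finger_gap: 0.111
grasp_force: 69.9
```

```bash
python3 - <<'E'
from h import *
p=T()[:3,3];print(p)
c,s=np.cos(np.radians(3.8)),np.sin(np.radians(3.8))
# y along chest from start grip
d=(p-np.array([.5525,.0047,.061]));y=-s*d[0]+c*d[1];print(y,d[2],[np.degrees(np.arctan2(d[2],0.231-y)),np.arctan2(d[2],.231-y)])
E
```

```text
[0.52839651 0.36695897 0.24967487]
0.363059965484657 0.18867486730426986 [np.float64(124.9894844102891), np.float64(2.1814780333296677)]
```

>>> {"op": "apply_moves", "data": {"rows": [[[0,0,-0.3,0.2,0],[0,0,-0.2,0.2,0],[0,0,0,0,0],[3.4,0,0,0,0],[3.4,0,0,0,0],[3.4,0,0,0,0],[3.4,0,0,-2,0],[3.4,0,0,-4,0],[0,0,0,0,0]]]}}

```text
time_s: 8.12
position: [0.5287, 0.3709, 0.3115]
tcp_rot: [-0.002, 0.999, 0.034, 0.004]
force: [-0.6, -0.6, -0.1]
finger_gap: 0.199
grasp_force: 0.0
```

```bash
python3 - <<'E'
from h import *
snap("side","s3")
go([.432,-.249,.31])
go([.432,-.249,.126],2)
E
```

```text
pos [0.5278 0.3705 0.3088] head 3.86 dxyz [-13.73  61.16  -0.12]
turn 1.86
pos [0.5278 0.3705 0.3088] head 2 dxyz [-11.74  61.58  18.28]
```

View pics/s3.png

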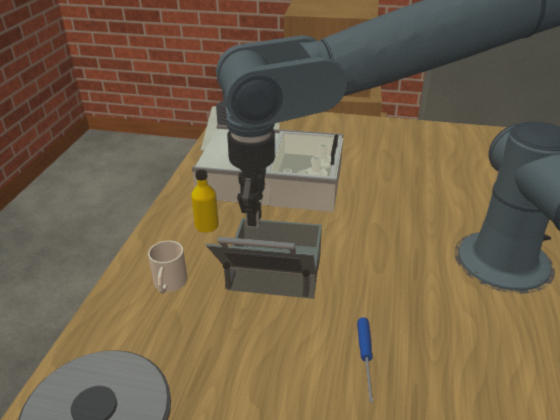

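>>> {"op": "apply_moves", "data": {"rows": [[[0,-1.3,5.6,0,1.9],[0,-1.3,5.6,0,0],[0,-1.3,5.6,0,0],[0,-1.3,5.6,0,0],[0,-1.3,5.6,0,0],[0,-1.3,5.6,0,0],[0,-1.3,5.6,0,0],[0,-1.3,5.6,0,0],[0,-1.3,5.6,0,0],[0,-1.3,5.6,0,0],[0,0,5.6,0,0],[0,0,0,0,0]]]}}

```text
time_s: 9.68
position: [0.4189, -0.253, 0.3043]
tcp_rot: [-0.001, 1.0, 0.015, -0.001]
force: [-0.2, 1.2, 0.5]
finger_gap: -0.003
grasp_force: 0.0
```

```bash
python3 - <<'E'
from h import *
go([.428,-.248,.124],2)
E
```

```text
turn -0.32
pos [ 0.4189 -0.253   0.3043] head 2 dxyz [ 0.92 -0.47 18.03]
```

>>> {"op": "apply_moves", "data": {"rows": [[[0,0.5,-0.5,5,0],[0,0,0,5,0],[0,0,0,5,0],[0,0,0,2.6,0],[0,0,0,0,0],[0,1.5,0,0,0],[0,1.5,0,0,0]]]}}

```text
time_s: 10.55
position: [0.4561, -0.2443, 0.1307]
tcp_rot: [0.0, 1.0, 0.017, 0.0]
force: [-3.0, 0.1, 1.1]
finger_gap: 0.001
grasp_force: 1.3
```

>>> {"op": "apply_moves", "data": {"rows": [[[0,2,0,0,0],[0,2,0,0,0],[0,2,0,0,0],[0,2,0,0,0],[0,2,0,0,0],[0,2,0,0,0],[0,2,0,0,0],[0,2,0,0,0],[0,1.5,0,0,0],[0,0,0,0,0]]]}}

```text
time_s: 11.8
position: [0.6319, -0.2382, 0.1305]
tcp_rot: [0.001, 1.0, 0.018, 0.001]
force: [0.0, 0.4, -0.9]
finger_gap: -0.001
grasp_force: 0.0
```

>>> {"op": "apply_moves", "data": {"rows": [[[0,1,0,0,0],[0,0.5,0,0,0],[0,0.3,0,0,0]]]}}

```text
time_s: 12.18
position: [0.6451, -0.2378, 0.1296]
tcp_rot: [-0.0, 1.0, 0.017, -0.004]
force: [-19.7, 1.2, 11.7]
finger_gap: 0.002
grasp_force: 9.9
```

>>> {"op": "apply_moves", "data": {"rows": [[[0,0.3,0,0,0],[0,0.3,0,0,0],[0,0,0,0,0]]]}}

```text
time_s: 12.55
position: [0.6453, -0.2377, 0.1296]
tcp_rot: [-0.002, 1.0, 0.017, -0.012]
force: [-38.7, 3.0, 22.0]
finger_gap: 0.003
grasp_force: 19.3
```

>>> {"op": "apply_moves", "data": {"rows": [[[0,-2,0,0,0],[4,-2,0,-3,0],[4,-2,0,-5,0],[4,-2,0,-5,0],[4,-2,0,-2,0],[4,-2,0,0,0],[4,-2,0,0,0],[4,0,0,0,0]]]}}

```text
time_s: 13.55
position: [0.5133, -0.2424, 0.2797]
tcp_rot: [0.0, 1.0, 0.017, 0.001]
force: [1.0, -0.4, -0.1]
finger_gap: 0.467
grasp_force: 0.0
```

```bash
python3 - <<'E'
from h import *
snap("wrist","w2");im=snap("top","top2");print(T()[:3,3])
H=[[.575,-.169],[.507,-.249],[.498,-.324]]
for h in H: print([proj("w2",h+[z]).round(0) for z in(.04,.09)],proj("top2",h+[.09]).round())
E
```

```text
[ 0.51414541 -0.24236261  0.27953241]
[array([217., 115.]), array([207., 116.])] [339. 198.]
[array([286., 177.]), array([287., 187.])] [365. 221.]
[array([349., 187.]), array([358., 198.])] [390. 224.]
```

View pics/w2.png

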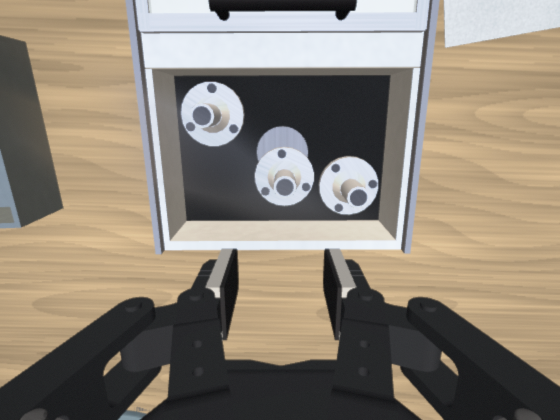

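```bash
python3 - <<'E'
from h import *
go([.507,-.2485,.05])
E
```

```text
pos [ 0.5141 -0.2424  0.2795] head 1.95 dxyz [-0.73  0.59 22.95]
```

>>> {"op": "apply_moves", "data": {"rows": [[[4,-0.7,0.6,5,0],[4,0,0,5,0],[4,0,0,5,0],[4,0,0,5,0],[4,0,0,2.9,0],[4,0,0,0,0],[0,0,0,0,0],[0,0,0,0,0],[0,0,0,0,0]]]}}

```text
time_s: 14.78
position: [0.5078, -0.2491, 0.0517]
tcp_rot: [0.001, 1.0, 0.017, 0.001]
force: [0.7, 0.1, 2.0]
finger_gap: 0.267
grasp_force: 59.0
```

>>> {"op": "apply_moves", "data": {"rows": [[[0,0,0,-3,0],[0,0,0,-5,0],[0,0,0,-5,0],[0,0,0,-4,0],[0,0,0,0,0]]]}}

```text
time_s: 15.4
position: [0.5088, -0.2499, 0.2251]
tcp_rot: [0.003, 1.0, 0.017, 0.004]
force: [-0.6, 0.4, -1.9]
finger_gap: 0.268
grasp_force: 58.9
```

```bash
cat >> h.py <<'E'
def ch(x,y,z):
    a=np.radians(3.8);c,s=np.cos(a),np.sin(a);return [.5395+c*x-s*y,.141+s*x+c*y,z]
E
python3 - <<'E'
from h import *
p=ch(.05,-.042,.029);print(p);go(p,3.8);s=ctrl.get_state();print(s["finger_gap"],s["grasp_force"])
E
```

```text
[np.float64(0.5921735772314025), np.float64(0.1024060333517339), 0.029]
turn -1.84
pos [ 0.5088 -0.2499  0.2251] head 3.8 dxyz [ 10.65 -34.6   19.61]
0.2684738531217015 58.90890955924988
```

>>> {"op": "apply_moves", "data": {"rows": [[[0,1.52,-4.94,0,-1.8],[0,1.52,-4.94,0,0],[0,1.52,-4.94,0,0],[0,1.52,-4.94,0,0],[0,1.52,-4.94,0,0],[0,1.52,-4.94,0,0],[0,1.52,-4.94,0,0],[0,0,0,3,0],[0,0,0,4,0],[0,0,0,0,0]]]}}

```text
time_s: 16.65
position: [0.5881, 0.1033, 0.1449]
tcp_rot: [-0.0, 0.999, 0.033, -0.005]
force: [-0.5, 0.2, -1.3]
finger_gap: 0.262
grasp_force: 59.2
```

```bash
python3 - <<'E'
from h import *
snap("wrist","w3")
go(ch(.05,-.042,.029),3.8)
for a in (-.095,.095):
  for b in (-.085,.085): print(a,b,proj("w3",ch(a,b,.075)).round(),proj("w3",ch(a,b,.006)).round())
E
```

```text
turn -0.04
pos [0.5902 0.1032 0.1479] head 3.8 dxyz [ 0.19  0.09 11.89]
-0.095 -0.085 [336. 383.] [325. 327.]
-0.095 0.085 [124. 383.] [156. 327.]
0.095 -0.085 [351. 144.] [334. 134.]
0.095 0.085 [ 83. 144.] [130. 134.]
```

View pics/w3.png

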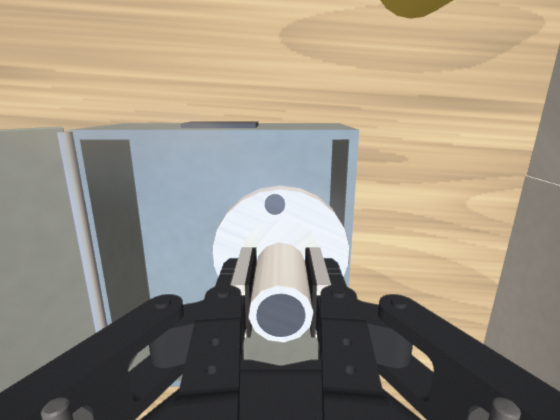

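>>> {"op": "apply_moves", "data": {"rows": [[[0,0.1,0.1,4,0],[0,0,0,4,0],[0,0,0,2.7,0],[0,0,0,0.8,0],[0,0,0,0.3,0],[0,0,0,0,0]]]}}

```text
time_s: 17.45
position: [0.5943, 0.1022, 0.034]
tcp_rot: [0.0, 0.999, 0.033, 0.001]
force: [0.3, 0.1, -1.6]
finger_gap: 0.265
grasp_force: 59.2
```

>>> {"op": "apply_moves", "data": {"rows": [[[0,0,0,0.4,0],[0,0,0,0.2,0],[0,0,0,0.1,0],[0,0,0,0,0]]]}}

```text
time_s: 17.95
position: [0.5946, 0.1029, 0.0277]
tcp_rot: [-0.0, 0.999, 0.033, 0.001]
force: [-2.9, 3.5, 10.2]
finger_gap: 0.269
grasp_force: 61.5
```

Contact with the floor. Release to 3.6 cm and lift.

>>> {"op": "apply_moves", "data": {"rows": [[[3.6,0,0,0,0],[3.6,0,0,0,0],[3.6,0,0,-3,0],[3.6,0,0,-5,0],[3.6,0,0,-6,0],[3.6,0,0,-6,0],[3.6,0,0,0,0]]]}}

```text
time_s: 18.82
position: [0.5965, 0.1022, 0.2326]
tcp_rot: [0.0, 0.999, 0.033, 0.006]
force: [-1.5, -0.6, -0.6]
finger_gap: 0.424
grasp_force: 0.0
```

```bash
python3 - <<'E'
from h import *
go([.498,-.324,.05],2);go([.498,-.324,.24],2)
E
```

```text
turn 1.77
pos [0.5965 0.1022 0.2326] head 2 dxyz [-11.33  42.25  18.26]
turn 1.77
pos [0.5965 0.1022 0.2326] head 2 dxyz [-11.33  42.25  -0.74]
```

>>> {"op": "apply_moves", "data": {"rows": [[[3.6,-1.4,5.28,0,1.8],[3.6,-1.4,5.28,0,0],[3.6,-1.4,5.28,0,0],[3.6,-1.4,5.28,0,0],[3.6,-1.4,5.28,0,0],[3.6,-1.4,5.28,0,0],[3.6,-1.4,5.28,0,0],[3.6,-1.4,5.28,0,0],[3.6,0,0,0,0]]]}}

```text
time_s: 19.95
position: [0.4957, -0.327, 0.2241]
tcp_rot: [-0.0, 1.0, 0.015, -0.001]
force: [0.5, 0.5, -0.7]
finger_gap: 0.422
grasp_force: 0.0
```

```bash
cat >> h.py <<'E'
def look(f):
    w=snap("wrist",f+"w");t=snap("side",f+"s")
    cv2.imwrite("pics/"+f+".png",np.hstack([cv2.resize(w,(440,330)),cv2.resize(t[100:310,180:360],(283,330))]))
E
python3 - <<'E'
from h import *
look("m4");go([.498,-.324,.05])
for h in ([.575,-.167],[.498,-.324]): print((proj("m4w",h+[.09])*440/560).round())
E
```

```text
pos [ 0.4967 -0.3239  0.2242] head 1.9 dxyz [1.300e-01 1.000e-02 1.742e+01]
[65. 72.]
[218. 150.]
```

View pics/m4.png

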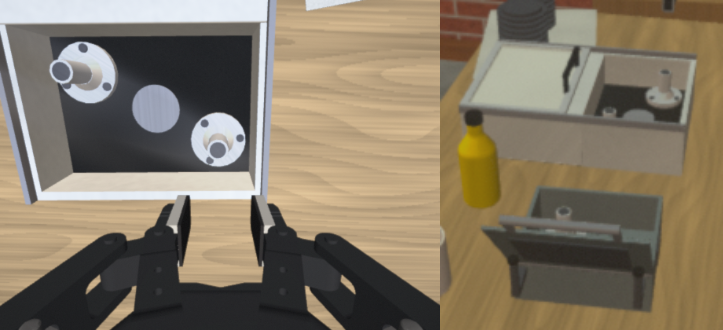

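>>> {"op": "apply_moves", "data": {"rows": [[[3.8,0.1,0,5,0],[3.8,0,0,5,0],[3.8,0,0,5,0],[3.8,0,0,2.3,0],[3.8,0,0,0,0],[0,0,0,0,0],[0,0,0,0,0],[0,0,0,0,0]]]}}

```text
time_s: 21.05
position: [0.4983, -0.3236, 0.0522]
tcp_rot: [-0.0, 1.0, 0.017, -0.0]
force: [-0.0, 0.9, -0.6]
finger_gap: 0.267
grasp_force: 58.7
```

>>> {"op": "apply_moves", "data": {"rows": [[[0,0,0,-3,0],[0,0,0,-5,0],[0,0,0,-5,0],[0,0,0,-4,0],[0,0,0,0,0]]]}}

```text
time_s: 21.68
position: [0.4997, -0.3256, 0.2264]
tcp_rot: [0.003, 1.0, 0.017, 0.003]
force: [0.4, -0.6, -1.4]
finger_gap: 0.26
grasp_force: 58.9
```

```bash
python3 - <<'E'
from h import *
p=ch(-.05,-.042,.0277);go(p,3.8)
E
```

```text
turn -1.84
pos [ 0.4997 -0.3256  0.2264] head 3.8 dxyz [  2.06 -42.09  19.87]
```

>>> {"op": "apply_moves", "data": {"rows": [[[0,0.26,-5.26,0,-1.8],[0,0.26,-5.26,0,0],[0,0.26,-5.26,0,0],[0,0.26,-5.26,0,0],[0,0.26,-5.26,0,0],[0,0.26,-5.26,0,0],[0,0.26,-5.26,0,0],[0,0.26,-5.26,0,0],[0,0,0,3,0],[0,0,0,4,0],[0,0,0,0,0]]]}}

```text
time_s: 23.05
position: [0.4891, 0.0974, 0.1473]
tcp_rot: [-0.0, 0.999, 0.033, -0.005]
force: [-0.9, 0.3, -0.4]
finger_gap: 0.263
grasp_force: 59.3
```

```bash
python3 - <<'E'
from h import *
p=ch(-.05,-.042,.0282);go(p,3.8)
E
```

```text
turn -0.03
pos [0.4891 0.0974 0.1473] head 3.8 dxyz [ 0.32  0.18 11.91]
```

>>> {"op": "apply_moves", "data": {"rows": [[[0,0.2,0.2,4,0],[0,0,0,4,0],[0,0,0,2.7,0],[0,0,0,0.7,0],[0,0,0,0.3,0],[0,0,0,0,0]]]}}

```text
time_s: 23.8
position: [0.4963, 0.0952, 0.0366]
tcp_rot: [0.0, 0.999, 0.033, 0.001]
force: [0.3, 1.2, -1.9]
finger_gap: 0.268
grasp_force: 59.3
```

>>> {"op": "apply_moves", "data": {"rows": [[[0,0,0,0.5,0],[0,0,0,0.2,0],[0,0,0,0.15,0],[0,0,0,0,0]]]}}

```text
time_s: 24.3
position: [0.4972, 0.0955, 0.0286]
tcp_rot: [0.0, 0.999, 0.033, 0.002]
force: [-0.4, 1.5, 5.6]
finger_gap: 0.268
grasp_force: 59.2
```

>>> {"op": "apply_moves", "data": {"rows": [[[3.6,0,0,0,0],[3.6,0,0,0,0],[3.6,0,0,-3,0],[3.6,0,0,-5,0],[3.6,0,0,-6,0],[3.6,0,0,-6,0],[3.6,0,0,0,0]]]}}

```text
time_s: 25.18
position: [0.4987, 0.0953, 0.2335]
tcp_rot: [0.0, 0.999, 0.033, 0.006]
force: [-0.6, -0.7, -0.3]
finger_gap: 0.421
grasp_force: 0.0
```

```bash
python3 - <<'E'
from h import *
go([.575,-.1655,.25],2)
E
```

```text
turn 1.77
pos [0.4987 0.0953 0.2335] head 2 dxyz [ 6.72 26.33 -1.65]
```

>>> {"op": "apply_moves", "data": {"rows": [[[3.6,1.34,5.26,0,1.8],[3.6,1.34,5.26,0,0],[3.6,1.34,5.26,0,0],[3.6,1.34,5.26,0,0],[3.6,1.34,5.26,0,0],[3.6,0,0,0,0]]]}}

```text
time_s: 25.92
position: [0.5727, -0.1679, 0.2255]
tcp_rot: [-0.0, 1.0, 0.015, -0.001]
force: [-1.1, 0.9, -0.8]
finger_gap: 0.421
grasp_force: 0.0
```

```bash
python3 - <<'E'
from h import *
look("m5");go([.575,-.1655,.05])
for h in ([.575,-.1655,.09],[.575,-.1655,.04]): print((proj("m5w",h)*440/560).round())
E
```

```text
pos [ 0.5722 -0.1648  0.2255] head 1.91 dxyz [ 0.28  0.08 17.55]
[219. 150.]
[219. 140.]
```

View pics/m5.png

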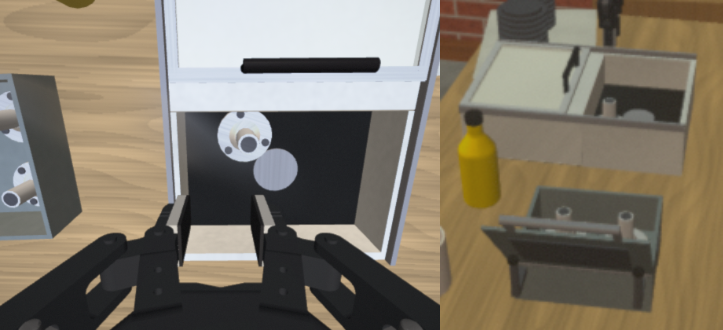

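```bash
python3 - <<'E'
from h import *
k=560/440
print(onz("m5w",(248*k,144*k),.09),onz("m5w",(244.5*k,135.5*k),.04))
p=onz("m5w",(248*k,144*k),.09);p[2]=.05;go(p)
E
```

```text
[ 0.58260792 -0.19754155  0.09      ] [ 0.582423   -0.19814466  0.04      ]
pos [ 0.5722 -0.1648  0.2255] head 1.91 dxyz [ 0.93  3.31 17.55]
```

>>> {"op": "apply_moves", "data": {"rows": [[[3.8,0.9,3.3,3,0],[3.8,0,0,5,0],[3.8,0,0,5,0],[3.8,0,0,4.4,0],[3.8,0,0,0,0],[0,0,0,0,0],[0,0,0,0,0],[0,0,0,0,0]]]}}

```text
time_s: 27.02
position: [0.5838, -0.1978, 0.0545]
tcp_rot: [0.001, 1.0, 0.017, 0.001]
force: [0.0, 0.5, -2.2]
finger_gap: 0.267
grasp_force: 58.7
```

>>> {"op": "apply_moves", "data": {"rows": [[[0,0,0,-3,0],[0,0,0,-5,0],[0,0,0,-5,0],[0,0,0,-4,0],[0,0,0,0,0]]]}}

```text
time_s: 27.65
position: [0.5852, -0.1987, 0.2284]
tcp_rot: [0.003, 1.0, 0.017, 0.005]
force: [-0.2, -0.4, -1.1]
finger_gap: 0.263
grasp_force: 58.9
```

```bash
python3 - <<'E'
from h import *
p=ch(0,.038,.15);go(p,3.8)
E
```

```text
turn -1.84
pos [ 0.5852 -0.1987  0.2284] head 3.8 dxyz [ -2.31 -38.     7.84]
```

>>> {"op": "apply_moves", "data": {"rows": [[[0,-0.3,-5.4,0,-1.8],[0,-0.3,-5.4,0,0],[0,-0.3,-5.4,0,0],[0,-0.3,-5.4,0,0],[0,-0.3,-5.4,0,0],[0,-0.3,-5.4,0,0],[0,-0.3,-5.4,0,0],[0,0,0,3,0],[0,0,0,4,0],[0,0,0,0,0]]]}}

```text
time_s: 28.9
position: [0.5352, 0.1783, 0.148]
tcp_rot: [0.0, 0.999, 0.033, -0.005]
force: [-0.3, 0.6, -0.9]
finger_gap: 0.266
grasp_force: 59.2
```

```bash
python3 - <<'E'
from h import *
p=ch(0,.038,.0305);go(p,3.8)
E
```

```text
turn -0.03
pos [0.5352 0.1783 0.148 ] head 3.8 dxyz [ 0.18 -0.05 11.75]
```

>>> {"op": "apply_moves", "data": {"rows": [[[0,0,0,4,0],[0,0,0,4,0],[0,0,0,2.4,0],[0,0,0,0.6,0],[0,0,0,0.2,0],[0,0,0,0,0]]]}}

```text
time_s: 29.65
position: [0.54, 0.1787, 0.0424]
tcp_rot: [-0.0, 0.999, 0.033, 0.001]
force: [0.3, 0.2, -1.3]
finger_gap: 0.265
grasp_force: 59.2
```

>>> {"op": "apply_moves", "data": {"rows": [[[0,0,0,0.8,0],[0,0,0,0.2,0],[0,0,0,0.2,0],[0,0,0,0,0]]]}}

```text
time_s: 30.15
position: [0.5387, 0.1786, 0.0302]
tcp_rot: [0.0, 0.999, 0.033, -0.001]
force: [-6.6, -0.8, 11.1]
finger_gap: 0.263
grasp_force: 60.6
```

>>> {"op": "apply_moves", "data": {"rows": [[[3.6,0,0,0,0],[3.6,0,0,0,0],[3.6,0,0,-3,0],[3.6,0,0,-5,0],[3.6,0,0,-6,0],[3.6,0,0,-6,0],[3.6,-4,2,0,0],[3.6,0,0,0,0]]]}}

```text
time_s: 31.15
position: [0.4985, 0.1554, 0.2287]
tcp_rot: [0.0, 0.999, 0.032, -0.0]
force: [0.6, -0.5, -0.1]
finger_gap: 0.425
grasp_force: 0.0
```

```bash
python3 - <<'E'
from h import *
look("m6");go([.695,-.240,.25],2)
for p in(ch(.05,-.042,.066),ch(-.05,-.042,.066),ch(0,.038,.066)): print((proj("m6w",p)*440/560).round())
E
```

```text
turn 1.74
pos [0.5001 0.1559 0.2287] head 2 dxyz [18.09 40.25 -2.13]
[274.  67.]
[269. 154.]
[203. 113.]
```

View pics/m6.png

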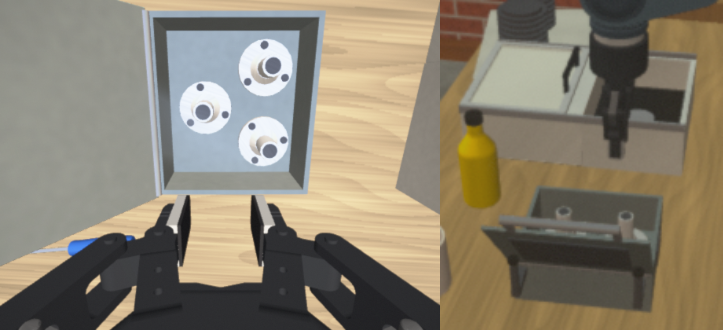

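>>> {"op": "apply_moves", "data": {"rows": [[[0,2.25,5.03,-0.3,1.7],[0,2.25,5.03,0,0],[0,2.25,5.03,0,0],[0,2.25,5.03,0,0],[0,2.25,5.03,0,0],[0,2.25,5.03,0,0],[0,2.25,5.03,0,0],[0,2.25,5.03,0,0],[0,0,0,0,0]]]}}

```text
time_s: 32.38
position: [0.697, -0.2427, 0.2293]
tcp_rot: [-0.0, 1.0, 0.016, -0.001]
force: [-0.3, 0.3, -0.3]
finger_gap: 0.002
grasp_force: 0.0
```

```bash
python3 - <<'E'
from h import *
go([.697,-.240,.13],2)
E
```

```text
turn -0.15
pos [ 0.697  -0.2427  0.2293] head 2 dxyz [ 0.01 -0.27  9.93]
```

>>> {"op": "apply_moves", "data": {"rows": [[[0,0,-0.2,4,0],[0,0,0,4,0],[0,0,0,1.8,0],[0,0,0,0,0],[0,-1,0,0,0],[0,-1.5,0,0,0],[0,-2,0,0,0],[0,-2,0,0,0],[0,-2,0,0,0],[0,-2,0,0,0],[0,-2,0,0,0],[0,-2,0,0,0]]]}}

```text
time_s: 33.88
position: [0.5518, -0.2427, 0.1366]
tcp_rot: [0.001, 1.0, 0.018, 0.003]
force: [2.5, -0.6, 0.2]
finger_gap: -0.002
grasp_force: 1.3
```

>>> {"op": "apply_moves", "data": {"rows": [[[0,-2,0,0,0],[0,-2,0,0,0],[0,-2,0,0,0],[0,-1,0,0,0],[0,-0.5,0,0,0]]]}}

```text
time_s: 34.5
position: [0.4767, -0.2456, 0.1355]
tcp_rot: [0.001, 1.0, 0.018, 0.002]
force: [1.5, -0.4, 0.8]
finger_gap: -0.001
grasp_force: 1.1
```

>>> {"op": "apply_moves", "data": {"rows": [[[0,-0.5,0,0,0],[0,-0.3,0,0,0],[0,-0.3,0,0,0],[0,0,0,0,0]]]}}

```text
time_s: 35.0
position: [0.4684, -0.2455, 0.1344]
tcp_rot: [0.001, 1.0, 0.017, 0.005]
force: [16.0, 0.6, -4.6]
finger_gap: -0.001
grasp_force: 7.7
```

>>> {"op": "apply_moves", "data": {"rows": [[[0,-0.3,0,0,0],[0,-0.2,0,0,0],[0,0,0,0,0]]]}}

```text
time_s: 35.38
position: [0.4681, -0.2456, 0.1348]
tcp_rot: [0.002, 1.0, 0.017, 0.011]
force: [37.0, 1.4, -16.2]
finger_gap: 0.004
grasp_force: 18.0
```

>>> {"op": "apply_moves", "data": {"rows": [[[0,1.5,0,0,0],[0,1,0,-3,0],[0,0,0,-5,0],[0,0,0,-5,0],[0,0,0,-5.5,0],[3.4,0,0,0,0]]]}}

```text
time_s: 36.12
position: [0.4865, -0.2458, 0.324]
tcp_rot: [0.003, 1.0, 0.018, 0.003]
force: [0.5, -0.1, 0.1]
finger_gap: 0.199
grasp_force: 0.0
```

```bash
python3 - <<'E'
from h import *
go([.528,.3705,.315],3.8)
E
```

```text
turn -1.73
pos [ 0.4865 -0.2458  0.324 ] head 3.8 dxyz [  8.23 -61.22   0.9 ]
```

>>> {"op": "apply_moves", "data": {"rows": [[[3.4,0.75,-5.56,0,-1.7],[3.4,0.75,-5.56,0,0],[3.4,0.75,-5.56,0,0],[3.4,0.75,-5.56,0,0],[3.4,0.75,-5.56,0,0],[3.4,0.75,-5.56,0,0],[3.4,0.75,-5.56,0,0],[3.4,0.75,-5.56,0,0],[3.4,0.75,-5.56,0,0],[3.4,0.75,-5.56,0,0],[3.4,0.75,-5.56,0,0],[3.4,0,0,0,0]]]}}

```text
time_s: 37.62
position: [0.5275, 0.3736, 0.3154]
tcp_rot: [0.001, 0.999, 0.035, -0.002]
force: [0.7, 0.4, -0.5]
finger_gap: 0.4
grasp_force: 0.0
```

```bash
python3 - <<'E'
from h import *
look("m7");go([.528,.3715,.2475],3.8)
for x in (-.07,.07):
  p=ch(x,.093+.136,.2645);print((proj("m7w",p)*440/560).round(),p)
E
```

```text
turn 0.01
pos [0.5282 0.3709 0.3165] head 3.8 dxyz [-0.02 -0.06  6.9 ]
[225. 257.] [np.float64(0.45447717402795645), np.float64(0.3648573632108794), 0.2645]
[226.  92.] [np.float64(0.5941693795888434), np.float64(0.37413570926687945), 0.2645]
```

View pics/m7.png

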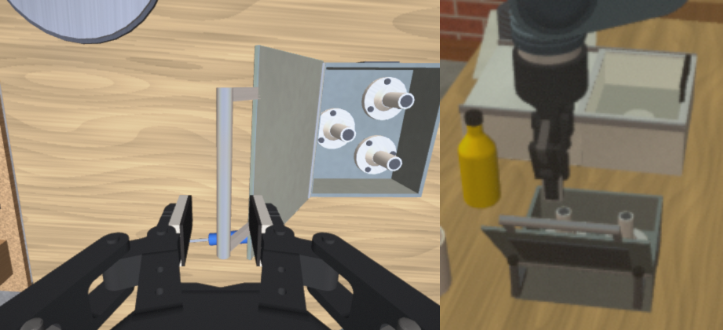

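>>> {"op": "apply_moves", "data": {"rows": [[[3.4,0,0,3,0],[3.4,0,0,2.5,0],[3.4,0,0,1.4,0],[3.4,0,0,0,0],[0,0,0,0,0],[0,0,0,0,0],[0,0,0,0,0],[0,0,0,0,0]]]}}

```text
time_s: 38.72
position: [0.5296, 0.371, 0.2515]
tcp_rot: [-0.0, 0.999, 0.033, 0.001]
force: [0.2, -3.0, 5.7]
finger_gap: 0.114
grasp_force: 58.9
```

```bash
python3 - <<'E'
from h import *
a=np.linspace(2.2,0,23);P=.231*np.c_[-np.cos(a),np.sin(a)]*100
print(np.c_[a[1:],np.diff(P,axis=0)].round(2).tolist())
E
```

```text
[[2.1, -1.93, 1.26], [2.0, -2.05, 1.06], [1.9, -2.15, 0.85], [1.8, -2.22, 0.64], [1.7, -2.27, 0.41], [1.6, -2.3, 0.18], [1.5, -2.31, -0.05], [1.4, -2.29, -0.28], [1.3, -2.25, -0.51], [1.2, -2.19, -0.73], [1.1, -2.11, -0.94], [1.0, -2.0, -1.15], [0.9, -1.88, -1.34], [0.8, -1.73, -1.52], [0.7, -1.57, -1.69], [0.6, -1.4, -1.84], [0.5, -1.21, -1.97], [0.4, -1.0, -2.08], [0.3, -0.79, -2.17], [0.2, -0.57, -2.24], [0.1, -0.35, -2.28], [0.0, -0.12, -2.31]]
```

Gripped. Now the reverse arc: tool y + is world −y, tool z − is up.

>>> {"op": "apply_moves", "data": {"rows": [[[0,0,1.93,-1.26,0],[0,0,2.05,-1.06,0],[0,0,2.15,-0.85,0],[0,0,2.22,-0.64,0],[0,0,2.27,-0.41,0],[0,0,0,0,0]]]}}

```text
time_s: 39.48
position: [0.5367, 0.2645, 0.2941]
tcp_rot: [-0.001, 0.999, 0.032, 0.002]
force: [-0.3, 3.2, 7.8]
finger_gap: 0.113
grasp_force: 62.7
```

>>> {"op": "apply_moves", "data": {"rows": [[[0,0,2.3,-0.18,0],[0,0,2.31,0.05,0],[0,0,2.29,0.28,0],[0,0,2.25,0.51,0],[0,0,2.19,0.73,0],[0,0,0,0,0]]]}}

```text
time_s: 40.22
position: [0.5441, 0.1505, 0.278]
tcp_rot: [-0.0, 1.0, 0.032, 0.001]
force: [3.3, 0.7, 2.5]
finger_gap: 0.114
grasp_force: 64.8
```

>>> {"op": "apply_moves", "data": {"rows": [[[0,0,2.11,0.94,0],[0,0,2,1.15,0],[0,0,1.88,1.34,0],[0,0,1.73,1.52,0],[0,0,1.57,1.69,0],[0,0,0,0,0]]]}}

```text
time_s: 40.98
position: [0.5501, 0.0567, 0.2102]
tcp_rot: [0.001, 0.999, 0.032, 0.0]
force: [5.3, -2.9, 2.8]
finger_gap: 0.111
grasp_force: 63.1
```

>>> {"op": "apply_moves", "data": {"rows": [[[0,0,1.4,1.84,0],[0,0,1.21,1.97,0],[0,0,1,2.08,0],[0,0,0.79,2.17,0],[0,0,0.57,2.24,0],[0,0,0.35,2.28,0],[0,0,0,0,0]]]}}

```text
time_s: 41.85
position: [0.5533, 0.0055, 0.0831]
tcp_rot: [-0.0, 0.999, 0.032, 0.001]
force: [8.6, -0.3, -0.4]
finger_gap: 0.114
grasp_force: 61.0
```

>>> {"op": "apply_moves", "data": {"rows": [[[0,0,0.1,1,0],[0,0,0,0.7,0],[0,0,0,0.3,0],[0,0,0,0.2,0],[0,0,0,0,0]]]}}

```text
time_s: 42.48
position: [0.5533, 0.0047, 0.0647]
tcp_rot: [-0.0, 0.999, 0.033, 0.0]
force: [-1.0, 0.5, 15.6]
finger_gap: 0.113
grasp_force: 63.7
```

>>> {"op": "apply_moves", "data": {"rows": [[[3.4,0,0,0,0],[3.4,0,0,0,0],[3.4,0,0,0,0],[3.4,0,0,-3,0],[3.4,0,0,-5,0],[3.4,0,0,-5,0],[3.4,-3,3,-5,0],[3.4,0,0,0,0]]]}}

```text
time_s: 43.48
position: [0.5275, -0.0269, 0.2459]
tcp_rot: [0.001, 0.999, 0.032, 0.004]
force: [0.8, -0.1, -1.0]
finger_gap: 0.399
grasp_force: 0.0
```

```bash
python3 - <<'E'
from h import *
look("m8")
a=cv2.imread("pics/side0.png").astype(int);b=cv2.imread("pics/m8s.png").astype(int)
d=np.abs(a-b).sum(2);print("hatch diff",(d[225:300,225:325]>90).sum(),"washer",(d[130:210,270:345]>90).sum())
E
```

```text
hatch diff 0 washer 530
```

View pics/m8.png

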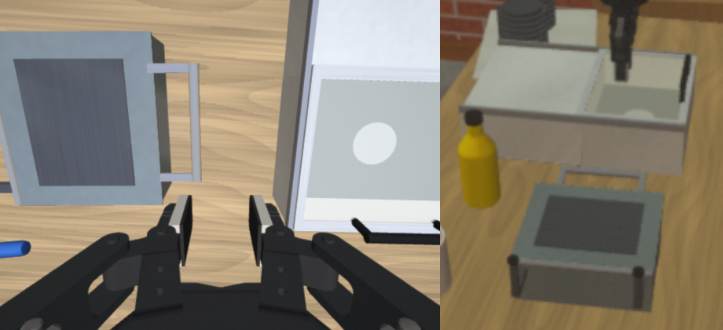

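The picture shows the hatch flat (image identical to the start around the case), the guard over the tray and the gripper clear, so I hand in.

```bash
python3 -c "
from plant import ctrl;print(ctrl.sign_off())"
```

```text
the job is handed in; nothing more can be done
None
```

I stood all three housings upright in the case, slid the guard shut and folded the hatch back down shut. I then handed the job in at about 43 s of the 192 s allowed; no verdict came back.

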